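Bring the square jar round to the snack box and hold the carousel

TASK

Turn the jar carousel until the square jar with the ball knob on its lid is at the front, squarely facing the open snack box, so that the box can be filled from it. The tray runs freely, so finish with the gripper still closed on the carousel's handle, holding it still. Do not touch the jars, keep them standing in their bays, and leave everything else on the worktop where it is.

Things in the scene. Friction and masses are not known exactly. Their poses are not given: they have to be found in the camera images.
- carousel_foot: fixed round steel foot of the jar carousel, 170 mm across and 18 mm high, mostly hidden under the tray. Origin: on the carousel's turning axis, at the worktop. Its -x axis points horizontally at the middle of the snack box, so its -x side is the carousel's front. It stands at a different place and heading each time
- carousel: the turning part: a round bamboo tray of 290 mm outside diameter on a free-running ball bearing (upright axis, turns endlessly either way, friction only about 0.01 N m, so it swings at a touch; nothing latches it). Origin: on the turning axis at the tray's underside, 18 mm above the worktop; z up. Floor 10 mm thick, rim 32 mm high above the origin and 5 mm thick, six equal bays parted by 5 mm radial walls. A steel post 14 mm thick rises from its middle to the handle
- carousel_handle: dark wood handle fixed on top of the post and turning with the tray: an upright flat block 16 mm thick (along its x), 66 mm wide (along its y) and 44 mm high. Origin: the block's centre, on the turning axis, 190 mm above the worktop (block from 168 to 212 mm). It can be gripped from above across its 16 mm thickness; jar tops stay at least 24 mm below the block's lower edge
- square_jar: the wanted jar: the only square one and the only one with a ball knob on its lid. Off-white stoneware 58 mm square, with a 60 mm square stoneware lid; lid top at 88 mm, knob (30 mm ball) up to 115 mm above its underside. Stands loose in one of the tray's bays, its middle about 96 mm from the turning axis; the bay differs each time. All jars are bottom-heavy, 0.2 to 0.4 kg. Origin at the centre of its underside.
- jar1: one of five like round jars, off-white stoneware 60 mm across with a flat stoneware lid 62 mm across, 88 mm high, loose in a bay of the tray about 96 mm from the turning axis. Origin at the centre of its underside.
- jar2: one of five like round jars, off-white stoneware 60 mm across with a flat stoneware lid 62 mm across, 88 mm high, loose in a bay of the tray about 96 mm from the turning axis. Origin at the centre of its underside.
- jar3: one of five like round jars, off-white stoneware 60 mm across with a flat stoneware lid 62 mm across, 88 mm high, loose in a bay of the tray about 96 mm from the turning axis. Origin at the centre of its underside.
- jar4: one of five like round jars, off-white stoneware 60 mm across with a flat stoneware lid 62 mm across, 88 mm high, loose in a bay of the tray about 96 mm from the turning axis. Origin at the centre of its underside.
- jar5: one of five like round jars, off-white stoneware 60 mm across with a flat stoneware lid 62 mm across, 88 mm high, loose in a bay of the tray about 96 mm from the turning axis. Origin at the centre of its underside.
- snack_box: open purple plastic snack box, 110 mm (x) by 160 mm (y), 50 mm high, with one partition; the only open box. Stands loose on the worktop in front of the carousel, its middle 220 to 235 mm from the turning axis and its +x axis pointing at that axis. Origin at the centre of its underside. Bystander: leave it
- box_lid: flat purple lid of the snack box, 136 by 166 mm, 12 mm high, lying loose on the worktop. Origin at the centre of its underside. Bystander
- tin: closed aluminium lunch container, 129 by 184 mm, 67 mm high, loose on the worktop. Origin at the centre of its underside. Bystander
- spoon: steel spoon 172 mm long, 9 mm high, lying on the worktop along its x axis, beside the snack box. Origin at the centre of its underside. Bystander
- fork: bamboo fork 162 mm long, 26 mm wide, 6 mm thick, lying on the worktop along its x axis, beside the snack box. Origin at the centre of its underside. Bystander
- flask: steel drinking flask standing on the worktop, 72 mm across, 214 mm high. Origin at the centre of its underside. Bystander
- apple: apple on the worktop, 74 mm across, 67 mm high without its stalk. Origin at the centre of its underside. Bystander
Mind the look-alikes: they are no part of the job. What is shaped like the jar5 but black is not meant. What is shaped like the square_jar but purple is not meant.

How it is judged:
At the end, for the whole second after the job is handed in: square jar's middle within 15 mm of the line from the axis to the snack box's middle, on the box's side; carousel still (under 0.05 rad/s), fingers pressing its handle with over 4 N; all six jars upright in their bays; each bystander within 20 mm of its start (y of square_jar in the frame of carousel_foot between -0.015 and 0.015 m and x of square_jar in the frame of carousel_foot below -0.05 m and angular speed of carousel below 0.05 rad/s and contact force between the fingers and carousel_handle above 4 N and angle between each of jar1, square_jar, jar2, jar3, jar4, jar5's own z axis and vertical below 0.1 rad and horizontal distance between each of jar1, square_jar, jar2, jar3, jar4, jar5 and carousel below 0.125 m and height (world z) of jar1 between 0.02 and 0.036 m and height (world z) of square_jar between 0.02 and 0.036 m and height (world z) of jar2 between 0.02 and 0.036 m and height (world z) of jar3 between 0.02 and 0.036 m and height (world z) of jar4 between 0.02 and 0.036 m and height (world z) of jar5 between 0.02 and 0.036 m and distance of each of snack_box, box_lid, tin, spoon, fork, flask, apple from where it was at the start of the episode below 0.02 m); the arm keeps its last pose, push and grip.
It fails at once if the arm or its fingers touch a jar (more than 1 N) (contact force between any of the arm, the fingers and jar1 above 1 N or contact force between any of the arm, the fingers and square_jar above 1 N or contact force between any of the arm, the fingers and jar2 above 1 N or contact force between any of the arm, the fingers and jar3 above 1 N or contact force between any of the arm, the fingers and jar4 above 1 N or contact force between any of the arm, the fingers and jar5 above 1 N).
It fails at once if a jar tips by more than 0.3 rad (angle between any of jar1, square_jar, jar2, jar3, jar4, jar5's own z axis and vertical above 0.3 rad).
It fails at once if a thing on the worktop beside the carousel is shifted by more than 20 mm (distance of any of snack_box, box_lid, tin, spoon, fork, flask, apple from where it was at the start of the episode above 0.02 m).
It also fails if it takes over 64 s, if anything falls off the work surface, if the arm or the gripper's body presses on something with over 40 N, if the wrist force passes 120 N, or if a joint passes its speed limit or range.

ROBOT

A 6-joint arm with a two-finger parallel gripper is mounted at the origin on the work surface. World frame = base frame: x ahead of the robot, y to its left, z up, the work surface at z = 0. Lengths are in m, angles in rad, forces in N, time in s.
With the tool pointing down it reaches from about 0.325 to 0.775 m from the base axis. Payload 5.5 kg.
Tool frame: the origin (TCP) lies at the very end of the fingers, on their centre line; the grasp point (between the pads) lies 19 mm behind it; z points along the fingers, y is the direction in which the jaws open and shut (so a half turn about z gives the same grasp; the last joint's range is limited). The gripper opens to 88 mm and grips with 3 to 60 N. Pads are 20 mm wide; open, the fingers measure 115 mm over their backs; the gripper's body (75 mm by 178 mm) begins 61 mm behind the grasp point.
Start: joints at [1.057, 0.091, 1.231, -0, 1.82, -0.057], TCP at [0.265, 0.538, 0.223] pointing down, gripper open.
Joint ranges: [-2.87, 2.87], [-0.86, 2.18], [0.17, 2.46], [-1.51, 4.65], [0.06, 2.69], [-2.65, 2.65]. Speed limits (rad/s): [2.57, 2.57, 3.01, 3.14, 3.14, 3.14].

INTERFACE

Orientations are given as a rotation vector (axis times angle).
In Python, from workcell import env, optics gives the robot as it stands.
- The arm moves only by the tool drive_tool, never from a script. Its argument "steps" is a list of rows, each a list of 7 numbers: the finger opening in mm, from 0 to 87.8, then the shift along the tool's x, y, z in mm, then the turn, a rotation vector about the tool's x, y, z in degrees. In form: [[claw, tx, ty, tz, ax, ay, az], ...]. A call has 1 to 12 rows; each row shifts and turns the commanded pose from where the row before left it, along the tool's axes as they then stand; what a row does not reach is not made up. A row lasts 1/12 s, in which the tool goes at most 41.7 mm and 7.16 degrees, less where a joint would pass 70% of its speed; a pose out of reach is approached as far as the arm can. A call is refused whole if a number of a shift passes 41.7 or a number of a turn 7.16, either way. A call with a gripper value outside its range is refused whole. The fingers move at their own pace and stop on an object; "squeeze" is the grip in N (left out, the last holds). Time passes only in rows, so rows that do not move let the fingers close. It gives the time, the measured TCP pose, the force and the opening at its end, in the units of the state.
- env.get_state(): the state, without advancing time (a new reading comes with each control period).
- optics.grab_frame(name): name is "scene" or "top" or "wrist"; returns (picture, depth): 384x512x3 uint8, blue, green, red; 384x512 float32, m along the optical axis (not along the pixel's ray), 0 where there is no reading.
- optics.get_calibration(name): a dict with "vfov" (degrees; the focal length in pixels is half the picture's height over the tangent of half this angle, whatever the lens; pixels are square), "cx", "cy" (the principal point, pixels), "k1" (the pictures are not rectified: a ray, as slopes to the right and down, at radius r is drawn at 1 + k1 r^2 times it, then the intrinsics apply), "eye" and "orientation" of the camera in the world. Camera axes: x right, y up, looking along -z (the intrinsics and any distortion apply to the point x, -y, -z); pixel columns grow to the right and rows downward; lengths in m; the calibration is good to about 2 mm. A picture is of the moment at which its call begins: read the wrist's pose just before it. get_calibration takes no time and is no camera call; for the wrist camera it gives the pose at the moment of the call.
- env.close_job(): hands the job in, once; it reports no verdict.
The state is a dict: "t": time; "q": joint angles; "dq": joint speeds; "tau": joint torques, N m; "ee_pos": TCP position; "eef_rot": TCP orientation; "force": force on the tool from outside, world axes, zero at the start; "moment": the same for the moment, N m; "finger_gap": finger opening in m.
Only numpy, scipy, OpenCV 4.12 (cv2) and the standard library are available. Lean on these libraries where they do the work, as an engineer would, in place of code of your own. Each camera call takes 0.05 s, during which the arm holds its last target.

## Working session

There is one attempt and no reset: what is moved stays moved. The work goes in short steps, Python scripts to look and compute and a tool call to move; the robot and the scene stay as the last step left them, time stands still between calls to the robot, and variables do not carry over. Pictures are saved under pics/ and viewed, and the job is handed in when it is done.

Besides the shell and the picture viewer there is one more tool, called as name(argument=value, ...) on one line, values as JSON. drive_tool: Moves the arm, as the interface text tells. Its arguments: {"type":"object","properties":{"steps":{"type":"array","items":{"type":"array","items":{"type":"number"}}},"squeeze":{"type":"number"}},"required":["steps"]}

```bash
mkdir -p pics; ls
cat > h.py <<'E'
import numpy as np, cv2
from scipy.spatial.transform import Rotation as R
from workcell import env, optics
def grab(n,save=None):
    c=optics.get_calibration(n); im,d=optics.grab_frame(n)
    if save: cv2.imwrite('pics/'+save,im)
    return im,d,c
def rot(c):
    o=np.array(c['orientation'],float)
    return R.from_rotvec(o).as_matrix() if o.shape==(3,) else (o if o.shape==(3,3) else None)
def ray(c,u,v,H=384):
    f=H/2/np.tan(np.radians(c['vfov'])/2)
    xd=(np.asarray(u,float)-c['cx'])/f; yd=(np.asarray(v,float)-c['cy'])/f
    x,y=xd.copy() if hasattr(xd,'copy') else xd,yd
    for _ in range(30):
        k=1+c['k1']*(x*x+y*y); x,y=xd/k,yd/k
    return np.stack([x,-y,-np.ones_like(x)],-1)
def onplane(c,u,v,z):
    d=ray(c,u,v)@rot(c).T; e=np.array(c['eye']); t=(z-e[2])/d[...,2]
    return e+t[...,None]*d
def cloud(c,d):
    v,u=np.mgrid[:384,:512]
    return np.array(c['eye'])+(ray(c,u,v)*d[...,None])@rot(c).T
E
python3 - <<'E'
from h import *
s=env.get_state(); print(s)
for n in ('scene','top','wrist'):
    im,d,c=grab(n,n+'0.png'); print(n,c); np.savez(n+'0.npz',im=im,d=d,c=np.array(c,dtype=object))
E
```

```text
pics
{'t': 0.0, 'q': array([ 1.05728963e+00,  9.18151906e-02,  1.23187578e+00, -7.19766053e-06,
        1.81978766e+00, -5.66909870e-02]), 'dq': array([ 0.00085048,  0.00102817,  0.00126756, -0.00052216,  0.00057421,
        0.00040512]), 'tau': array([ 3.49305774e-04, -4.46470034e+01, -4.06439281e+01,  6.98673958e-02,
        2.96468928e-02, -1.58326116e-04]), 'ee_pos': array([0.2645092 , 0.5382199 , 0.22153873]), 'eef_rot': array([-7.11225271e-01, -3.05948761e+00,  2.84550933e-03]), 'force': array([ 0.86778243, -0.3916715 ,  0.17017246]), 'moment': array([-0.02706712, -0.03291961, -0.03389466]), 'finger_gap': 0.0877105899038975}
scene {'vfov': 54.43996474201614, 'cx': 253.45338879084966, 'cy': 190.83214793023427, 'k1': 0.037984947598708886, 'eye': array([1.33040625, 0.00960046, 1.38234979]), 'orientation': array([0.41870724, 0.43546195, 1.58365689])}
top {'vfov': 55.04249065672851, 'cx': 261.75153557836535, 'cy': 193.39960255293806, 'k1': -0.05039824784372874, 'eye': array([ 0.36308889, -0.00344129,  1.36747926]), 'orientation': array([ 0.11047027, -0.14763043, -1.54521923])}
wrist {'vfov': 69.35998442332192, 'cx': 254.08640650158986, 'cy': 193.48481717107305, 'k1': 0.0024644891429159493, 'eye': array([0.18877522, 0.57573228, 0.38480353]), 'orientation': array([-0.27883748, -0.17016434,  1.10466982])}
```

View pics/scene0.png

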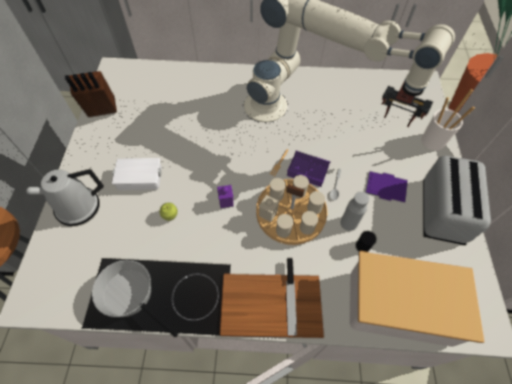

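View pics/top0.png

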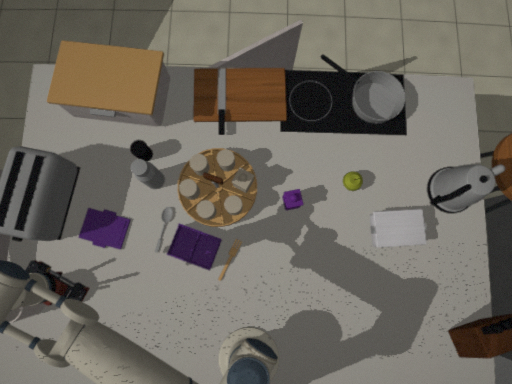

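View pics/wrist0.png

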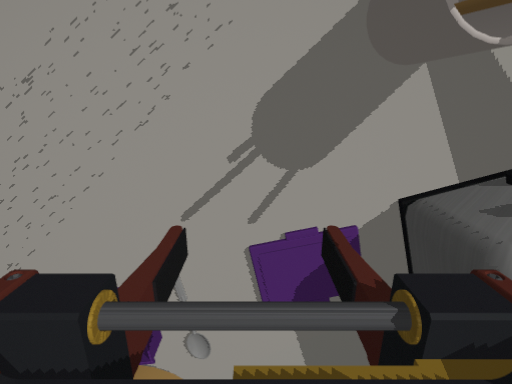

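The scene view shows the carousel at about (292,210). The top view shows it at (217,187), the open purple box at (194,247), and the purple look-alike square jar at (293,199). Next I'll enlarge the top and scene views.

Run:
```python
import numpy as np,cv2
a=np.load('top0.npz',allow_pickle=True)['im'][130:290,120:320]
b=np.load('scene0.npz',allow_pickle=True)['im'][140:260,210:390]
cv2.imwrite('pics/topc.png',cv2.resize(a,None,fx=3.6,fy=3.6,interpolation=2))
cv2.imwrite('pics/scec.png',cv2.resize(b,None,fx=4.4,fy=4.4,interpolation=2))
```

```text
(no output)
```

View pics/topc.png

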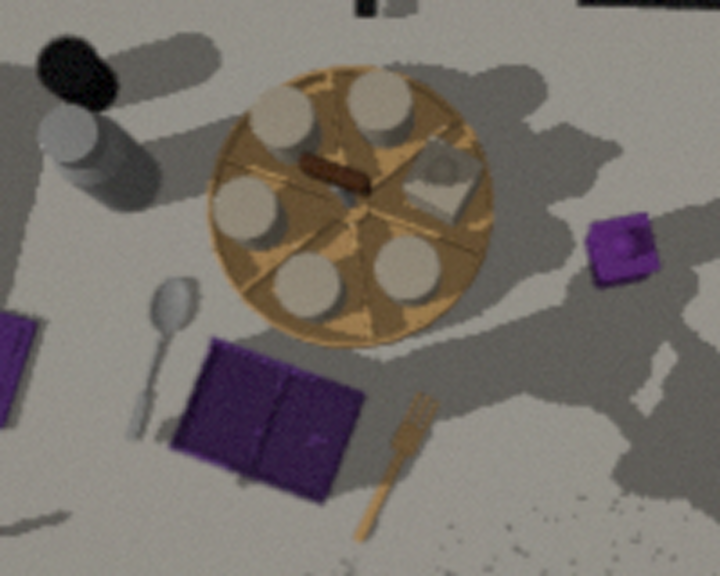

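View pics/scec.png

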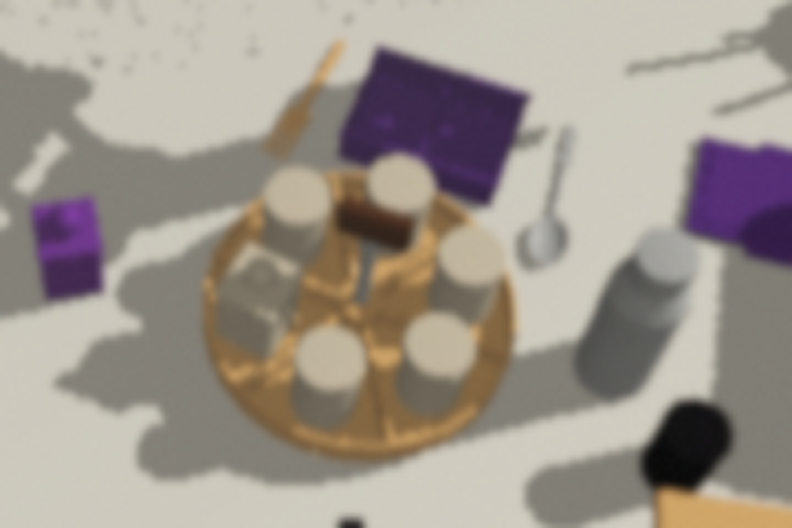

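The enlarged crops show two square ball-knob jars. The off-white one is on the tray at top (243,180) and is the one wanted. The purple one at top (293,199) stands on the worktop and is the decoy. Now I'll measure.

```bash
cat > m.py <<'E'
from h import *
def measure(f):
  for n in ('top','scene'):
    z=np.load(f'{n}{f}.npz',allow_pickle=True); im=z['im'];d=z['d'];c=z['c'].item()
    P=cloud(c,d); hsv=cv2.cvtColor(im,cv2.COLOR_BGR2HSV)
    print(n,'depth ok frac',(d>0).mean(), 'table z', np.median(P[...,2][(d>0)&(np.abs(P[...,2])<.03)]))
    # handle : z .195-.23, dark wood
    near=np.hypot(P[...,0]-.52,P[...,1]-.13)<.2
    # rim tray
    w=(hsv[...,0]>8)&(hsv[...,0]<25)&(hsv[...,1]>80)&near&(P[...,2]<.065)&(P[...,2]>.015)
    k,l,st,ce=cv2.connectedComponentsWithStats(w.astype(np.uint8))
    i=1+np.argmax(st[1:,4]); cn=max(cv2.findContours((l==i).astype(np.uint8),0,1)[0],key=cv2.contourArea)
    cn=cv2.convexHull(cn)[:,0,:]; Q=onplane(c,cn[:,0],cn[:,1],.050)
    A=np.c_[2*Q[:,:2],np.ones(len(Q))]; s=np.linalg.lstsq(A,(Q[:,:2]**2).sum(1),rcond=None)[0]
    r=np.sqrt(s[2]+s[0]**2+s[1]**2); ax=s[:2]; print(' axis',ax,'r',r)
    near=np.hypot(P[...,0]-ax[0],P[...,1]-ax[1])<.15
    h=near&(P[...,2]>.16)&(P[...,2]<.225)&(d>0)
    vv,uu=np.nonzero(h)
    ht=near&(P[...,2]>.203)&(P[...,2]<.225)
    q=P[ht][:,:2]
    if len(q)>8:
      m=cv2.minAreaRect(q.astype(np.float32)*1000); print(' handle top px',uu.mean() if len(uu) else 0,vv.mean() if len(vv) else 0,'n',len(q),'rect mm',m,'z',P[ht][:,2].mean())
      u,sv,vt=np.linalg.svd(q-q.mean(0)); print('  long dir deg',np.degrees(np.arctan2(vt[0,1],vt[0,0])))
    for lo,hi,t in((.10,.13,'lids'),(.132,.16,'knob')):
      mk=(near&(P[...,2]>lo)&(P[...,2]<hi)&(hsv[...,1]<70)).astype(np.uint8)
      k,l,st,ce=cv2.connectedComponentsWithStats(mk)
      for i in range(1,k):
        if st[i,4]>(25 if t=='lids' else 3):
          p=P[l==i]; p=p[p[:,2]>np.percentile(p[:,2],50)-.006] if t=='lids' else p
          mm=p[:,:2].mean(0); v=mm-ax; print(' ',t,ce[i].round(1),st[i,4],mm.round(4),'r',np.hypot(*v).round(4),'ang',np.degrees(np.arctan2(v[1],v[0])).round(1),'z',p[:,2].mean().round(4))
    pu=((hsv[...,0]>125)&(hsv[...,0]<150)&(hsv[...,1]>90)).astype(np.uint8)
    for cn in cv2.findContours(pu,0,1)[0]:
      if cv2.contourArea(cn)<150: continue
      m=pu*0; cv2.drawContours(m,[cn],-1,1,-1); z=P[...,2][(m>0)&(d>0)]
      for hh in(.05,):
        Q=onplane(c,cn[:,0,0],cn[:,0,1],hh)[:,:2]; print(' purple',cn[:,0].mean(0),'z5/95',np.percentile(z,[5,95]).round(3),'rect',np.round(cv2.minAreaRect((Q*1000).astype(np.float32))[0],1),np.round(cv2.minAreaRect((Q*1000).astype(np.float32))[1:][0],1),np.round(cv2.minAreaRect((Q*1000).astype(np.float32))[2],1))
      t=(m>0)&(P[...,2]>.040)&(P[...,2]<.06)
      if t.sum()>20: print('   rim cloud rect',cv2.minAreaRect((P[t][:,:2]*1000).astype(np.float32)))
E
python3 -c "
import m; m.measure('0')"
```

```text
top depth ok frac 0.9959208170572916 table z 0.0013582680776096367
 axis [0.59799511 0.13021842] r 0.13983004632244833
 handle top px 212.4892086330935 178.25179856115108 n 103 rect mm ((604.5833740234375, 130.53253173828125), (63.95146560668945, 15.863521575927734), 71.32400512695312) z 0.21155108594950475
  long dir deg 71.21421755403082
  lids [225.1 157.8] 238 [0.6949 0.0997] r 0.1016 ang -17.5 z 0.1169
  lids [197.8 162.3] 247 [0.6766 0.1939] r 0.1012 ang 39.0 z 0.1172
  lids [242.5 178.9] 230 [0.6211 0.0361] r 0.0969 ang -76.2 z 0.1169
  lids [187.6 187.6] 254 [0.5864 0.225 ] r 0.0954 ang 97.0 z 0.1169
  lids [232.7 204.1] 253 [0.5324 0.0675] r 0.0907 ang -136.3 z 0.117
  lids [205.1 208.7] 250 [0.5139 0.1612] r 0.0896 ang 159.8 z 0.1173
  knob [242.4 177.2] 54 [0.6219 0.0364] r 0.0968 ang -75.7 z 0.1395
 purple [193.9787234  246.19148936] z5/95 [-0.     0.051] rect [388. 203.] [160.3 114. ] 71.3
   rim cloud rect ((388.0139465332031, 203.54611206054688), (158.33135986328125, 114.26388549804688), 71.51851654052734)
 purple [104.21985816 228.20567376] z5/95 [0.008 0.017] rect [4
[... 836 characters left out ...]
 [0.6975 0.0984] r 0.1022 ang -16.4 z 0.1161
  knob [293.4 197.9] 11 [0.6104 0.1282] r 0.011 ang 4.6 z 0.1445
  knob [268.8 201. ] 41 [0.6263 0.0351] r 0.0961 ang -73.8 z 0.139
 purple [225.18333333 195.6       ] z5/95 [0.024 0.113] rect [ 560.  -142.6] [97.6 56. ] 12.9
   rim cloud rect ((588.5567016601562, -138.2876434326172), (4.762482643127441, 42.611812591552734), 13.131075859069824)
 purple [386.8        186.35454545] z5/95 [0.006 0.017] rect [475.1 524.9] [154.6 122.9] 76.0
 purple [308.1588785  167.94392523] z5/95 [-0.001  0.046] rect [402.2 200.1] [148.2 127.4] 71.1
   rim cloud rect ((390.4338073730469, 205.38143920898438), (147.9126739501953, 114.11102294921875), 69.8977279663086)
```

```bash
cat > g.py <<'E'
from h import *
s=env.get_state(); M=R.from_rotvec(s['eef_rot']).as_matrix(); y=M[:,1]; x=M[:,0]
print('t',s['t'],'pos',s['ee_pos'].round(4),'z',M[:,2].round(4),'yaw x',np.degrees(np.arctan2(x[1],x[0])).round(2),'yaw y',np.degrees(np.arctan2(y[1],y[0])).round(2),'q',s['q'].round(3),'F',s['force'].round(1),'M',s['moment'].round(2),'gap',s['finger_gap'].round(4))
T=np.array([.6045,.130,.175]); print('to target, tool mm',(M.T@(T-s['ee_pos'])*1000).round(1))
E
python3 g.py
python3 - <<'E'
from h import *
z=np.load('top0.npz',allow_pickle=True);P=cloud(z['c'].item(),z['d'])
q=P[(P[...,2]>.19)&(P[...,2]<.225)&(np.abs(P[...,0]-.6)<.2)&(P[...,1]>.2)&(P[...,1]<.5)]
print('flask',q.mean(0),len(q))
E
```

```text
flask [0.63117493 0.3650898  0.2121204 ] 255Traceback (most recent call last):
  File "g.py", line 3, in <module>
    print('t',s['t'],'pos',s['ee_pos'].round(4),'z',M[:,2].round(4),'yaw x',np.degrees(np.arctan2(x[1],x[0])).round(2),'yaw y',np.degrees(np.arctan2(y[1],y[0])).round(2),'q',s['q'].round(3),'F',s['force'].round(1),'M',s['moment'].round(2),'gap',s['finger_gap'].round(4))
                                                                                                                                                                                                                                                     ^^^^^^^^^^^^^^^^^^^^^
AttributeError: 'float' object has no attribute 'round'
```

```bash
sed -i "s/s\['finger_gap'\].round(4)/s['finger_gap']/" g.py; python3 g.py
```

```text
t 0.15 pos [0.2645 0.5383 0.2218] z [-7.0e-04 -1.3e-03 -1.0e+00] yaw x 153.83 yaw y 63.83 q [ 1.057  0.092  1.232 -0.     1.82  -0.057] F [ 0.5  0.1 -0.4] M [ 0.03 -0.01  0.04] gap 0.08790510890554622
to target, tool mm [-485.2 -216.4   47.1]
```

Tools measured:
- **Axis:** the handle centre and the lid mean agree on (0.604, 0.130).
- **Box:** centre (0.388, 0.204), 229 mm away at heading 161.3°, so its distance and size fit the description.
- **Square jar:** at about -79° from the axis, so the tray needs about -120° (clockwise from above).
- **Handle:** long axis at 71°, so the jaws must point along -18.8°.

I'll lift and turn the tool first.

drive_tool(steps=[[87.8,0,0,-8,0,0,6.9],[87.8,0,0,-8,0,0,6.9],[87.8,0,0,-8,0,0,6.9],[87.8,0,0,-8,0,0,6.9],[87.8,0,0,-8,0,0,6.9],[87.8,0,0,-8,0,0,6.9],[87.8,0,0,-8,0,0,6.9],[87.8,0,0,-8,0,0,6.9],[87.8,0,0,-8,0,0,6.9],[87.8,0,0,-8,0,0,6.9],[87.8,0,0,-8,0,0,6.9],[87.8,0,0,-8,0,0,6.9]])

```text
t: 1.15
ee_pos: [0.2646, 0.5384, 0.3186]
eef_rot: [2.562, 1.817, -0.001]
force: [-0.1, 0.3, 0.1]
finger_gap: 0.0877
```

```bash
python3 g.py
```

```text
t 1.15 pos [0.2646 0.5384 0.3186] z [-4.e-04 -7.e-04 -1.e+00] yaw x 70.68 yaw y -19.32 q [ 1.057  0.136  1.011 -0.     1.996  1.394] F [-0.1  0.3  0.1] M [-0.07  0.04  0.02] gap 0.08773693898914013
to target, tool mm [-272.9  455.9  143.7]
```

drive_tool(steps=[[87.8,-11.4,19,0,0,0,0],[87.8,-11.4,19,0,0,0,0],[87.8,-11.4,19,0,0,0,0],[87.8,-11.4,19,0,0,0,0],[87.8,-11.4,19,0,0,0,0],[87.8,-11.4,19,0,0,0,0],[87.8,-11.4,19,0,0,0,0],[87.8,-11.4,19,0,0,0,0],[87.8,-11.4,19,0,0,0,0],[87.8,-11.4,19,0,0,0,0],[87.8,-11.4,19,0,0,0,0],[87.8,-11.4,19,0,0,0,0]])

```text
t: 2.15
ee_pos: [0.4363, 0.334, 0.3183]
eef_rot: [2.557, 1.825, -0.001]
force: [-0.1, -0.5, 0.3]
finger_gap: 0.0877
```

drive_tool(steps=[[87.8,-11.4,19,0,0,0,0],[87.8,-11.4,19,0,0,0,0],[87.8,-11.4,19,0,0,0,0],[87.8,-11.4,19,0,0,0,0],[87.8,-11.4,19,0,0,0,0],[87.8,-11.4,19,0,0,0,0],[87.8,-11.4,19,0,0,0,0],[87.8,-11.4,19,0,0,0,0],[87.8,-11.4,19,0,0,0,0],[87.8,-11.4,19,0,0,0,0],[87.8,-11.4,19,0,0,0,0],[87.8,0,0,0,0,0,0]])

```text
t: 3.15
ee_pos: [0.5944, 0.1453, 0.317]
eef_rot: [2.56, 1.82, -0.004]
force: [0.2, 0.1, 0.4]
finger_gap: 0.0879
```

```bash
python3 g.py; python3 -c "
from h import *
im,d,c=grab('wrist','wrist1.png'); np.savez('wrist1.npz',im=im,d=d,c=np.array(c,dtype=object))
P=cloud(c,d); t=(np.abs(P[...,2]-.212)<.006)&(np.hypot(P[...,0]-.604,P[...,1]-.13)<.06); print(t.sum()); print(cv2.minAreaRect((P[t][:,:2]*1000).astype(np.float32)))"
```

```text
t 3.15 pos [0.5944 0.1453 0.317 ] z [-0.0016 -0.0017 -1.    ] yaw x 70.8 yaw y -19.2 q [ 1.850e-01  1.700e-01  9.760e-01 -1.000e-03  1.998e+00  5.190e-01] F [0.2 0.1 0.4] M [-0.04  0.07  0.02] gap 0.08791246601680583
to target, tool mm [-10.9  14.7 142. ]
892
((605.150634765625, 128.9021453857422), (65.00582885742188, 15.341896057128906), 71.20719146728516)
```

View pics/wrist1.png

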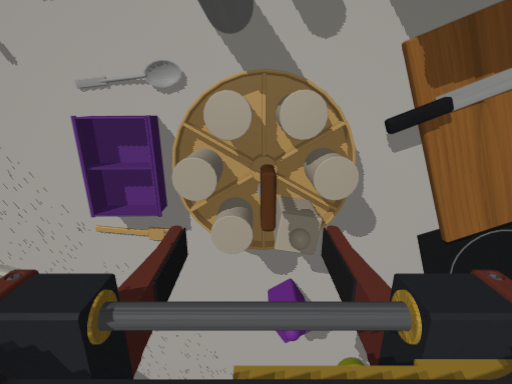

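The wrist view shows the handle at (268,198) between the opened jaws, its long side square to the jaw direction. Its measured centre is (0.605, 0.129), its size 65×15 mm and its heading 71.2°, matching the earlier values. The off-white ball-knob jar is at (298,232). I'll centre over the handle, then descend.

drive_tool(steps=[[87.8,-4,5,0,0,0,-0.4],[87.8,-4,5,0,0,0,0],[87.8,-3,5,0,0,0,0],[87.8,0,0,0,0,0,0],[87.8,0,0,14,0,0,0],[87.8,0,0,14,0,0,0],[87.8,0,0,14,0,0,0],[87.8,0,0,14,0,0,0],[87.8,0,0,14,0,0,0],[87.8,0,0,14,0,0,0],[87.8,0,0,0,0,0,0],[87.8,0,0,0,0,0,0]])

```text
t: 4.2
ee_pos: [0.6028, 0.1335, 0.234]
eef_rot: [-2.55, -1.834, 0.002]
force: [0.4, 0.6, -0.3]
finger_gap: 0.0879
```

```bash
python3 g.py
```

```text
t 4.2 pos [0.6028 0.1335 0.234 ] z [-1.7e-03 -2.0e-04 -1.0e+00] yaw x 71.45 yaw y -18.55 q [0.163 0.143 1.154 0.    1.846 0.486] F [ 0.4  0.6 -0.3] M [-0.03  0.1  -0.  ] gap 0.08789422799779055
to target, tool mm [-2.7  2.8 59. ]
```

drive_tool(steps=[[87.8,-3,3.5,0,0,0,0.2],[87.8,0,0,9,0,0,0],[87.8,0,0,10,0,0,0],[87.8,0,0,10,0,0,0],[87.8,0,0,10,0,0,0],[87.8,0,0,10,0,0,0],[87.8,0,0,8,0,0,0],[87.8,0,0,0,0,0,0],[87.8,0,0,0,0,0,0]])

```text
t: 4.95
ee_pos: [0.6053, 0.1293, 0.1767]
eef_rot: [-2.553, -1.829, 0.002]
force: [0.7, 0.8, 0.7]
finger_gap: 0.0876
```

```bash
python3 g.py
```

```text
t 4.95 pos [0.6053 0.1293 0.1767] z [-1.5e-03 -2.0e-04 -1.0e+00] yaw x 71.23 yaw y -18.77 q [0.155 0.139 1.26  0.    1.744 0.483] F [0.7 0.8 0.7] M [-0.05  0.09 -0.03] gap 0.08761641436061544
to target, tool mm [ 0.4 -1.   1.7]
```

Centred on the handle to within 1 mm, with the TCP at z = 0.177. Closing at 20 N.

drive_tool(steps=[[40,0,0,0,0,0,0],[28,0,0,0,0,0,0],[20,0,0,0,0,0,0],[12,0,0,0,0,0,0],[5,0,0,0,0,0,0],[5,0,0,0,0,0,0],[5,0,0,0,0,0,0],[5,0,0,0,0,0,0],[5,0,0,0,0,0,0],[5,0,0,0,0,0,0],[5,0,0,0,0,0,0],[5,0,0,0,0,0,0]], squeeze=20)

```text
t: 5.95
ee_pos: [0.6047, 0.1296, 0.1776]
eef_rot: [-2.552, -1.829, 0.003]
force: [-5.2, 0.5, 1.9]
finger_gap: 0.0161
```

```bash
python3 g.py
```

```text
t 5.95 pos [0.6047 0.1296 0.1776] z [-2.5e-03  4.0e-04 -1.0e+00] yaw x 71.25 yaw y -18.75 q [1.560e-01 1.390e-01 1.259e+00 1.000e-03 1.746e+00 4.830e-01] F [-5.2  0.5  1.9] M [0.06 0.7  0.03] gap 0.01613397885360301
to target, tool mm [ 0.3 -0.3  2.6]
```

The gap is 16.1 mm, so the handle is held. Now turning, with a gentle start.

drive_tool(steps=[[5,0,-0.5,0,0,0,1],[5,0,0,0,0,0,2],[5,0,0,0,0,0,3],[5,0,0,0,0,0,4],[5,0,0,0,0,0,4],[5,0,0,0,0,0,4],[5,0,0,0,0,0,4],[5,0,0,0,0,0,4],[5,0,0,0,0,0,3],[5,0,0,0,0,0,2],[5,0,0,0,0,0,1],[5,0,0,0,0,0,0]])

```text
t: 6.95
ee_pos: [0.6052, 0.1293, 0.1776]
eef_rot: [2.96, 1.053, -0.0]
force: [-1.1, -1.4, 0.8]
finger_gap: 0.016
```

```bash
python3 g.py
```

```text
t 6.95 pos [0.6052 0.1293 0.1776] z [-2.e-04 -2.e-04 -1.e+00] yaw x 39.18 yaw y -50.82 q [ 0.156  0.138  1.26  -0.     1.744  1.043] F [-1.1 -1.4  0.8] M [-0.02  0.41  0.01] gap 0.01595278050569699
to target, tool mm [-0.1 -1.   2.6]
```

drive_tool(steps=[[5,0,0,0,0,0,2],[5,0,0,0,0,0,3],[5,0,0,0,0,0,4],[5,0,0,0,0,0,4],[5,0,0,0,0,0,5],[5,0,0,0,0,0,5],[5,0,0,0,0,0,5],[5,0,0,0,0,0,5],[5,0,0,0,0,0,5],[5,0,0,0,0,0,5],[5,0,0,0,0,0,5],[5,0,0,0,0,0,4]])

```text
t: 7.95
ee_pos: [0.6054, 0.1284, 0.1776]
eef_rot: [3.12, -0.357, 0.0]
force: [-1.5, -3.8, 0.2]
finger_gap: 0.0161
```

drive_tool(steps=[[5,0,0,0,0,0,4],[5,0,0,0,0,0,4],[5,0,0,0,0,0,4],[5,0,0,0,0,0,4],[5,0,0,0,0,0,4],[5,0,0,0,0,0,4],[5,0,0,0,0,0,3],[5,0,0,0,0,0,3],[5,0,0,0,0,0,2],[5,0,0,0,0,0,1.5],[5,0,0,0,0,0,1],[5,0,0,0,0,0,0]])

```text
t: 8.95
ee_pos: [0.605, 0.1279, 0.1776]
eef_rot: [2.875, -1.261, 0.0]
force: [-2.5, -5.8, 0.3]
finger_gap: 0.0159
```

```bash
python3 g.py
python3 - <<'E'
from h import *
for n in ('scene','top','wrist'):
    im,d,c=grab(n,n+'2.png'); np.savez(n+'2.npz',im=im,d=d,c=np.array(c,dtype=object))
    P=cloud(c,d); hsv=cv2.cvtColor(im,cv2.COLOR_BGR2HSV)
    near=np.hypot(P[...,0]-.6045,P[...,1]-.13)<.14
    for lo,hi,t in((.108,.124,'lid'),(.133,.150,'knob')):
      k,l,st,ce=cv2.connectedComponentsWithStats((near&(P[...,2]>lo)&(P[...,2]<hi)&(hsv[...,1]<70)).astype(np.uint8))
      for i in range(1,k):
        if st[i,4]>15: m=P[l==i].mean(0); v=m[:2]-[.6045,.13]; print(n,t,ce[i].round(),st[i,4],m.round(4),'r',np.hypot(*v).round(3),np.degrees(np.arctan2(v[1],v[0])).round(1))
E
python3 - <<'E'
import numpy as np,cv2
a=np.load('top2.npz',allow_pickle=True)['im'][130:290,120:320]
cv2.imwrite('pics/topc2.png',cv2.resize(a,None,fx=3.6,fy=3.6,interpolation=2))
E
```

```text
t 8.95 pos [0.605  0.1279 0.1776] z [-8.0e-04 -2.2e-03 -1.0e+00] yaw x -47.38 yaw y -137.38 q [ 1.550e-01  1.370e-01  1.260e+00 -2.000e-03  1.745e+00  2.552e+00] F [-2.5 -5.8  0.3] M [-0.34  0.41  0.07] gap 0.015899428139291953
to target, tool mm [-1.9 -1.   2.6]
scene lid [277. 184.] 170 [0.5355 0.064  0.1162] r 0.095 -136.3
scene lid [318. 198.] 146 [0.5896 0.2252 0.116 ] r 0.096 98.9
scene lid [269. 204.] 174 [0.6273 0.0352 0.1162] r 0.098 -76.5
scene lid [310. 218.] 188 [0.6769 0.1935 0.1159] r 0.096 41.3
scene lid [285. 222.] 183 [0.6983 0.1003 0.1158] r 0.098 -17.6
top lid [229. 158.] 68 [0.6925 0.0847 0.1172] r 0.099 -27.2
top lid [242. 178.] 239 [0.6249 0.037  0.117 ] r 0.095 -77.6
top lid [190. 188.] 166 [0.5841 0.2157 0.1171] r 0.088 103.4
top lid [236. 203.] 160 [0.5349 0.0562 0.1166] r 0.101 -133.3
top lid [206. 208.] 210 [0.5159 0.1579 0.1169] r 0.093 162.5
top knob [205. 208.] 56 [0.5122 0.159  0.1403] r 0.097 162.5
wrist lid [193. 106.] 5153 [0.6959 0.0982 0.117 ] r 0.097 -19.2
wrist lid [316. 106.] 5126 [0.6259 0.0343 0.1171] r 0.098 -77.4
wrist lid [144. 205.] 3952 [0.6756 0.1904 0.1167] r 0.093 40.4
wrist lid [364. 206.] 3901 [0.5359 0.0629 0.117 ] r 0.096 -135.6
wrist lid [197. 266.] 501 [0.604  0.2063 0.1154] r 0.076 90.4
wrist lid [316. 266.] 639 [0.5229 0.1319 0.1155] r 0.082 178.6
```

View pics/topc2.png

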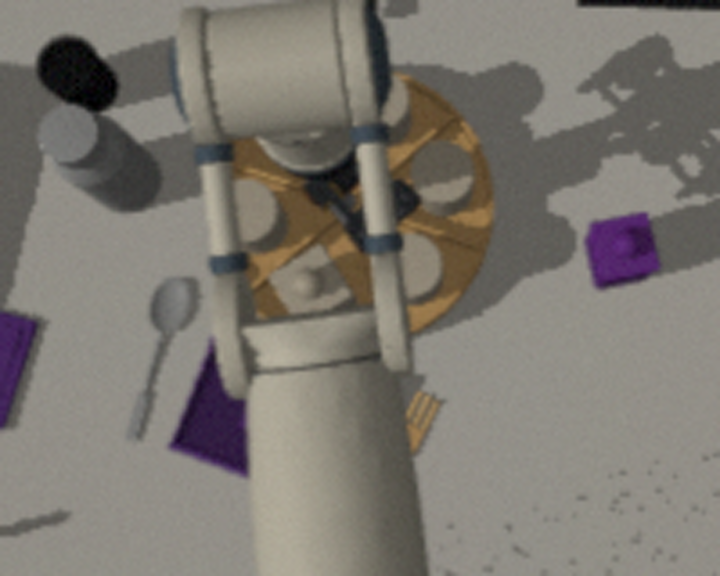

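View pics/wrist2.png

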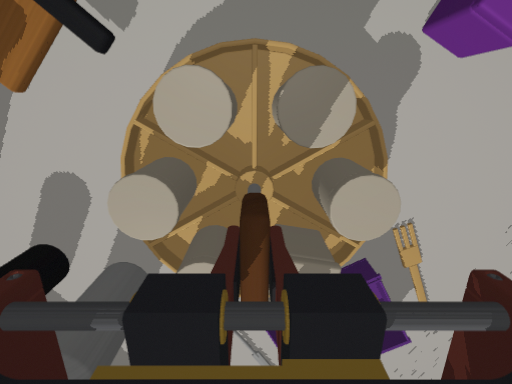

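The top view shows the square ball-knob jar at crop (306,285), facing the box, at (0.512, 0.159), i.e. 162.5° against 161.3° to the box. That is about 2 mm off the line. One last 1° trim, then let it settle.

drive_tool(steps=[[5,0.3,0.6,0,0,0,0.5],[5,0,0,0,0,0,0.5],[5,0,0,0,0,0,0],[5,0,0,0,0,0,0],[5,0,0,0,0,0,0],[5,0,0,0,0,0,0],[5,0,0,0,0,0,0],[5,0,0,0,0,0,0],[5,0,0,0,0,0,0],[5,0,0,0,0,0,0]])

```text
t: 9.93
ee_pos: [0.6051, 0.1279, 0.1776]
eef_rot: [2.865, -1.285, 0.001]
force: [-2.3, -5.5, 0.3]
finger_gap: 0.0159
```

```bash
python3 g.py
python3 - <<'E'
from h import *
im,d,c=grab('top','top3.png'); P=cloud(c,d); hsv=cv2.cvtColor(im,cv2.COLOR_BGR2HSV)
ax=np.array([.6045,.13]); f=np.array([.388,.2035])-ax; f/=np.hypot(*f)
k=(np.hypot(P[...,0]-ax[0],P[...,1]-ax[1])<.14)&(P[...,2]>.133)&(P[...,2]<.15)&(hsv[...,1]<70)
m=P[k].mean(0); v=m[:2]-ax; print(m,k.sum(),'along',v@f,'off',v[0]*-f[1]+v[1]*f[0])
pu=((hsv[...,0]>125)&(hsv[...,0]<150)&(hsv[...,1]>90)).astype(np.uint8); print([c.reshape(-1,2).mean(0).round() for c in cv2.findContours(pu,0,1)[0] if cv2.contourArea(c)>100])
a=np.load('top0.npz',allow_pickle=True)['d']; P0=cloud(c,a); g=(np.abs(d-a)>.012)&(P[...,2]<.23)&(P0[...,2]<.23)&(d>0)&(a>0)
n,l,st,ce=cv2.connectedComponentsWithStats(g.astype(np.uint8)); print([(ce[i].round(),st[i,4]) for i in range(1,n) if st[i,4]>8])
E
```

```text
t 9.9333 pos [0.6051 0.1279 0.1776] z [-1.0e-04 -1.4e-03 -1.0e+00] yaw x -48.31 yaw y -138.31 q [ 1.540e-01  1.370e-01  1.261e+00 -1.000e-03  1.744e+00  2.568e+00] F [-2.3 -5.5  0.3] M [-0.42  0.24  0.05] gap 0.015876393688653047
to target, tool mm [-1.9 -1.   2.6]
[0.51343943 0.1606871  0.13966866] 58 along 0.09609203437852709 off 0.00021516179947156724
[array([179., 246.]), array([104., 228.]), array([292., 199.])]
[(array([13.,  1.]), np.int32(13)), (array([83.,  2.]), np.int32(10)), (array([100.,   1.]), np.int32(15)), (array([174.,   2.]), np.int32(9)), (array([242.,   3.]), np.int32(9)), (array([308.,   5.]), np.int32(10)), (array([330.,   3.]), np.int32(11)), (array([377.,   5.]), np.int32(18)), (array([404.,   3.]), np.int32(27)), (array([422.,   5.]), np.int32(40)), (array([433.,   2.]), np.int32(24)), (array([448.,   3.]), np.int32(9)), (array([460.,   2.]), np.int32(14)), (array([498.,   2.]), np.int32(14)), (array([508.,   6.]), np.int32(27)), (array([48.,  7.]), np.int32(32)), (array([159.,   6.]), np.int32(13)), (array([270.,   4.]), np.int32(14)), (array([387.,   4.]),
[... 6387 characters left out ...]
rray([  8., 115.]), np.int32(15)), (array([500., 116.]), np.int32(26)), (array([ 18., 120.]), np.int32(11)), (array([499., 128.]), np.int32(17)), (array([493., 132.]), np.int32(12)), (array([  5., 152.]), np.int32(9)), (array([490., 158.]), np.int32(9)), (array([240., 169.]), np.int32(11)), (array([242., 177.]), np.int32(59)), (array([252., 178.]), np.int32(22)), (array([245., 189.]), np.int32(40)), (array([208., 200.]), np.int32(13)), (array([195., 206.]), np.int32(10)), (array([204., 208.]), np.int32(59)), (array([215., 213.]), np.int32(24)), (array([493., 232.]), np.int32(9)), (array([257., 348.]), np.int32(376)), (array([188., 364.]), np.int32(221)), (array([274., 373.]), np.int32(206))]
```

The jar is 0.2 mm off the line and 96 mm out. On the worktop near the carousel, the depth changed only at the jars and the arm. Handing in.

```bash
python3 -c "
from workcell import env
print(env.close_job())"
```

```text
the job is handed in; nothing more can be done
None
```

The off-white square jar with the ball knob is now at the front, facing the open snack box, and the gripper is still closed on the handle. I gripped the handle from above at 20 N and turned the carousel about 120° clockwise in one grasp. I then handed the job in at about 10 s; it gave no verdict.

Last checks before handing in:
- **Jar position:** it is 0.2 mm off the line from the axis to the box (limit 15 mm), on the box's side and 96 mm from the axis. This comes from the top camera, whose calibration is good to about 2 mm.
- **Grip:** the finger gap is 15.9 mm on the 16 mm handle. The wrist felt about 6 N from the side, far below the limit. I set the grip force but could not measure the finger contact force directly.
- **Stillness:** I did not measure the carousel's speed. The arm had held still for eight rows (0.67 s) before the last reading.
- **Jars:** the fingers stayed above the jar tops. Before a last 1° trim, the cameras showed the jars standing in their bays at their normal height.
- **Bystanders:** comparing depth from the top camera before and after, the only worktop changes I saw were at the jars and the arm. The arm hid part of the snack box and fork in that final view, so those two were only partly checked.

No check failed. The two cameras' rim fits put the axis 5–7 mm short in x of the handle centre and the mean of the jar positions. Those two agreed with each other, so I used them.

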